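# Find the heavy side of a blower wheel and hold it down

## Robot

A 6-joint arm with a two-finger parallel gripper is mounted at the origin on the work surface. World frame = base frame: x ahead of the robot, y to its left, z up, the work surface at z = 0. Lengths are in m, angles in rad, forces in N, time in s.
With the tool pointing down it reaches from about 0.375 to 0.925 m from the base axis. Payload 5.7 kg.
Tool frame: the origin (TCP) lies midway between the tips of the shut fingers; the grasp point (between the pads) lies 19 mm behind it; z points along the fingers, x is the direction in which the jaws open and shut, and the axes are right-handed (so a half turn about z gives the same grasp; the last joint's range is limited). The gripper opens to 88 mm and grips with 3 to 60 N. Pads are 20 mm wide; open, the fingers measure 115 mm over their backs; the gripper's body (75 mm by 178 mm) begins 61 mm behind the grasp point.
Start: joints at [-0.115, 0.359, 1.51, -0, 1.272, -0.115], TCP at [0.6, -0, 0.223] pointing down, gripper open.
Joint ranges: [-2.97, 2.97], [-1.01, 2.36], [0.21, 2.38], [-0.96, 4.11], [0.2, 2.71], [-2.98, 2.98]. Speed limits (rad/s): [2.39, 2.39, 3.14, 3.14, 3.14, 3.14].

## Interface

Orientations are given as a unit quaternion [x, y, z, w].
In Python, from bench import move_ptp, servo_line, goto_joints, move_gripper, sleep, inverse_kinematics, capture, PlanningError, close_job, spot_in, silhouettes, current_clock, current_joint_pos, current_qvel, current_joint_torque, current_position, current_orientation, current_force, current_torque, current_finger_gap gives the robot as it stands. Calls block until the motion is done:
- move_ptp(position, orientation): joint-space move of the TCP to a pose.
- servo_line(position, orientation=None, rate=0.15, contact_N=None): straight line of the TCP; orientation=None keeps the orientation; rate is the mean speed in m/s. With contact_N (N) it stops when the force on the tool has changed by that much, and returns True; else False.
- goto_joints(angles): joint-space move.
- move_gripper(opening): finger opening in m; the grip force is fixed at half the most; returns when the fingers have stopped.
- sleep(seconds).
- inverse_kinematics(position, orientation): joint angles nearest the present ones, or None.
- capture(name): name is "scene" or "side" or "wrist"; returns a dict with "image" (480x640x3 uint8, blue, green, red), "range_z" (480x640 float32, m along the optical axis (not along the pixel's ray), 0 where there is no reading), "intrinsics" (3x3 intrinsics, pixels), "R" (3x3) and "t" (3): a world point X has camera coordinates R X + t. Camera axes: x right, y down, z forward; pixel columns grow to the right and rows downward; lengths in m; the calibration is good to about 2 mm. The wrist camera is an equidistant fisheye: a pixel r from the principal point sees the ray r / f radians off the axis. A picture is of the moment at which its call begins.
A pose or a line that the arm cannot do raises PlanningError and nothing moves.
- close_job(): hands the job in, once; it reports no verdict.
Trained networks look in the newest picture that a camera, given by its name, has taken for a name from the list of things; names that differ only in an ending like _2 or _b are one class to them, and where a whole thing is asked for, a point or a joint stands for the part that bears it (a point fixed in the world has none). Each returns a list of dicts, best first, with "conf" (0 to 1); they miss things now and then, are a little off and sometimes report something else, mostly with a low value. They report only what shows in the picture. A call takes as long as a camera call.
- spot_in(camera, query): "xy" ([column, row] in pixels, amid what is visible of it).
- silhouettes(camera, query): "region" (480x640 bool, what is visible of it) and "xy" ([column, row] in pixels, amid what is visible of it).
Readings, each from a call of its own:
- current_clock(): time.
- current_joint_pos(): joint angles.
- current_qvel(): joint speeds.
- current_joint_torque(): joint torques, N m.
- current_position(): TCP position.
- current_orientation(): TCP orientation.
- current_force(): force on the tool from outside, world axes, zero at the start.
- current_torque(): the same for the moment, N m.
- current_finger_gap(): finger opening in m.
Only numpy, scipy, OpenCV 4.12 (cv2) and the standard library are available. Lean on these libraries where they do the work, as an engineer would, in place of code of your own. Each camera call takes 0.05 s, during which the arm holds its last target.

## Task

The bare-metal blower wheel of the air cleaner, on its motor shaft, is out of balance and nothing shows where. Swing it round by hand by the rim and let it go so that it rolls back to rest, find its heavy side from that, allowing for the drag of the bearings, then turn the heavy side straight down and finish while still holding the wheel there by its rim, ready for a balance clip at the top. Leave the other things on the bench where they are.

Things in the scene. Friction and masses are not known exactly. Their poses are not given: they have to be found in the camera images.
- fan_motor: the blower's motor in a steel foot cradle, screwed to a timber block fixed to the bench; it does not move. Origin on the bench right under the wheel's middle; x points level along the shaft, from the motor to the wheel's open front; z up. The shaft's axis is 120 mm above the bench. Motor (72 mm diameter) and block lie at x = -75 to -235 mm, bare shaft (8 mm) between motor and wheel
- wheel: steel blower wheel, 150 mm diameter, 45 mm wide along the shaft. Origin at its centre on the shaft's axis; x along the shaft as for the motor, z towards the tape mark; turns about x without stops. One side hides an extra 40 to 90 g at 66 mm radius, at an angle unrelated to the tape and new every time. Right at the start it may still be rolling to rest for a second
- bearing (a point): on the shaft's axis at the wheel's middle, fixed to the motor, axes as the motor's. Its bearings hold old grease: let go, the wheel rolls back without swinging to and fro and stops up to about 30 degrees short of its balance (new every time), on the side it came from and equally far on either side; within that range, or with the heavy side nearly straight up, it stays where it is put
- rim_top (a point): fixed point at the top of the wheel, midway across its width, 68.5 mm straight above the shaft's axis, in the middle of the rim to be pinched: the rim is 13 mm deep (radius 62 to 75 mm) and is pinched across its 45 mm width, between the flat back plate and the flat front ring; free on both sides. Axes as the motor's
- mark (a point): middle of a strip of masking tape, 20 mm wide, stuck across the rim and front ring as a mark for the eye; the point lies on the front ring, 68.5 mm from the shaft's axis, and turns with the wheel. The hub's set screw is in line with it. It tells nothing of the heavy side
- screwdriver_grip (a point): screwdriver lying on the bench near the motor block, a bystander; the point is on its handle
- tape_roll: roll of masking tape, 90 mm across, 25 mm high, lying flat near the wheel, a bystander; origin under its centre
- capacitor: aluminium capacitor can, 40 mm diameter, 75 mm high with its tags, standing beside the motor block, a bystander; origin under its centre
- screw_jar: clear jar of 60 mm diameter, 75 mm high, a bystander; origin under its centre
- wrench_grip (a point): spanner lying on the bench, a bystander; the point is on its handle
- multimeter: black multimeter, 140 x 75 x 42 mm, lying face up, a bystander; origin under its centre
- water_bottle: clear water bottle, 64 mm diameter, 200 mm high, standing, a bystander; origin under its centre

How it is judged:
On the way, in this order (a step that is already met when the one before it is completed fails the run):
1. the wheel is swung round by hand until its heavy side stands well off the bottom (34 degrees or more to either side) (contact force between the fingers and wheel above 0.2 N and (y of heavy_side_c0 in the frame of fan_motor above 0.037 m or y of heavy_side_c0 in the frame of fan_motor below -0.037 m or z of heavy_side_c0 in the frame of fan_motor above 0.0653 m)), for 0.05 s.
2. it has been let go, and has rolled to rest with nothing touching it (contact force between each of the arm, the fingers and wheel below 0.05 N and angular speed of wheel below 0.06 rad/s and z of heavy_side_c0 in the frame of fan_motor below 0.07 m), for 0.25 s.
At the end, for the whole second after the job is handed in: the heavy side of the wheel is straight down within 10 degrees, the wheel is still (under 0.1 rad/s) and the fingers are gripping it (over 3 N) through the last second (y of heavy_side_c0 in the frame of fan_motor between -0.0115 and 0.0115 m and z of heavy_side_c0 in the frame of fan_motor below 0.07 m and contact force between the fingers and wheel above 3 N and angular speed of wheel below 0.1 rad/s); the arm keeps its last pose, push and grip.
It fails at once if a bystander is shifted by more than 30 mm (distance of any of screwdriver_grip, tape_roll, capacitor, screw_jar, wrench_grip, multimeter, water_bottle from where it was at the start of the episode above 0.03 m).
It also fails if it takes over 48 s, if anything falls off the work surface, if the arm or the gripper's body presses on something with over 40 N, if the wrist force passes 120 N, or if a joint passes its speed limit or range.

## Working session

There is one attempt and no reset: what is moved stays moved. The work goes in short steps, each a Python script; the robot and the scene stay as the last script left them, time stands still between calls to the robot, and variables do not carry over. Pictures are saved under pics/ and viewed, and the job is handed in when it is done.

```bash
ls; mkdir -p pics; python3 - <<'E'
from bench import *
import cv2
print(current_clock())
for n in ["scene","side","wrist"]:
    c=capture(n); cv2.imwrite(f"pics/{n}0.png",c["image"]); print(n,c["intrinsics"].tolist(),c["R"].tolist(),c["t"].tolist())
    for q in ["wheel","mark","fan_motor"]:
        print(q,[(r["xy"],round(r["conf"],2)) for r in spot_in(n,q)][:3])
print(current_clock())
E
```

```text
pics
0.0
scene [[550.4083303281005, 0.0, 320.97096656856263], [0.0, 550.4083303281005, 248.24596038762385], [0.0, 0.0, 1.0]] [[-0.4049863442706601, 0.9141492085752635, -0.017812507277350332], [0.7078860190918792, 0.3011583320963462, -0.6389061300247467], [-0.5786911481339057, -0.2713574827974458, -0.769078456076684]] [0.23502744527656866, -0.33018584139216584, 1.6527467071281343]
wheel [([280.3, 203.8], 0.69)]
mark [([280.3, 202.7], 0.81)]
fan_motor [([280.1, 205.8], 0.68), ([298.0, 201.8], 0.66)]
side [[540.1051735193228, 0.0, 322.7576001677622], [0.0, 540.1051735193228, 234.94641944324275], [0.0, 0.0, 1.0]] [[0.7815104803501873, -0.6238281676303526, 0.008932321858056513], [-0.41723298384531354, -0.5332324676055675, -0.7359210369888968], [0.46385127605123117, 0.5714031438154972, -0.6770084496839094]] [-0.4149197080774857, 0.33986929178111464, 1.2068317206062118]
wheel [([344.5, 275.8], 0.61)]
mark [([345.7, 274.2], 0.68), ([303.3, 304.4], 0.56)]
fan_motor [([303.0, 302.8], 0.93)]
wrist [[371.64829954431775, 0.0, 318.9574627248665], [0.0, 371.64829954431775, 237.6480924740933], [0.0, 0.0, 1.0]] [[0.9999997378579816, 0.000544651854421873, -0.00047711458570595254], [0.0006623802026829858, -0.9542660010319508, 0.298958125039207], [-0.00029246613053850054, -0.29895836270097625, -0.9542661116453399]] [-0.598990374547111, -0.03737223411961079, 0.3912692463699953]
wheel [([221.4, 342.5], 0.63)]
mark [([224.5, 339.0], 0.83), ([135.0, 298.2], 0.67)]
fan_motor [([133.8, 298.6], 0.73)]
0.6
```

View pics/scene0.png

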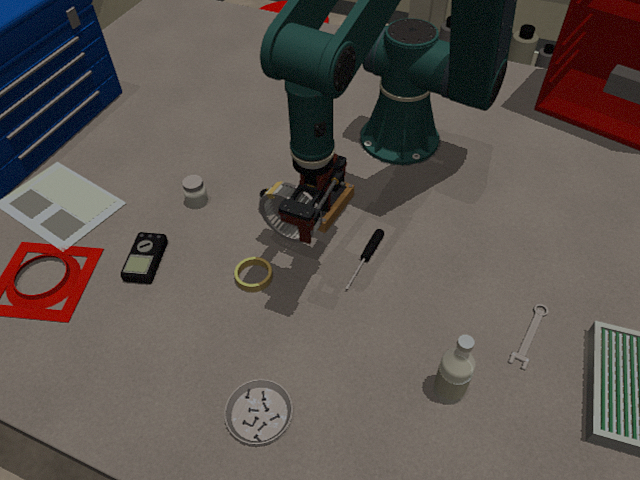

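View pics/side0.png

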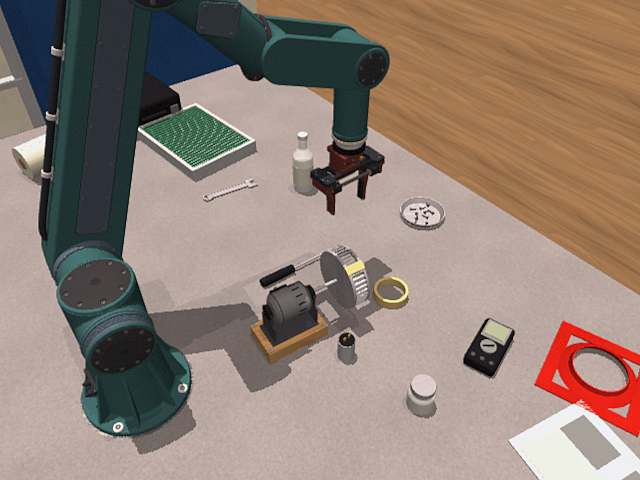

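View pics/wrist0.png

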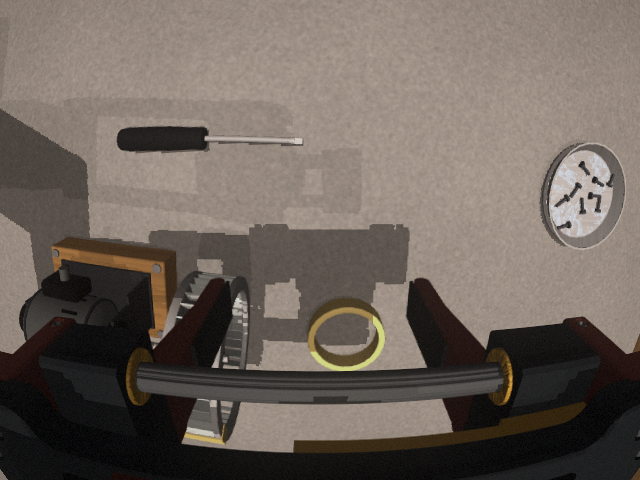

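```bash
cat > h.py <<'E'
from bench import *
import cv2, numpy as np
def cloud(c,mask=None):
    d=c["range_z"]; m=d>0
    if mask is not None: m&=mask
    v,u=np.nonzero(m); z=d[v,u]; K=c["intrinsics"]
    P=np.c_[(u-K[0,2])/K[0,0]*z,(v-K[1,2])/K[1,1]*z,z]
    return (P-c["t"])@c["R"], c["image"][v,u], np.c_[u,v]
def ray(c,uv):
    K=c["intrinsics"]; d=np.array([(uv[0]-K[0,2])/K[0,0],(uv[1]-K[1,2])/K[1,1],1.]); 
    return -c["R"].T@c["t"], c["R"].T@d
def proj(c,P):
    q=np.atleast_2d(P)@c["R"].T+c["t"]; K=c["intrinsics"]; return np.c_[q[:,0]/q[:,2]*K[0,0]+K[0,2],q[:,1]/q[:,2]*K[1,1]+K[1,2]]
E
python3 - <<'E'
from h import *
for n in ["side","scene"]:
    c=capture(n); print(n,"cam",-c["R"].T@c["t"])
    for q in ["wheel","fan_motor","mark","tape_roll","capacitor","screwdriver_grip"]:
        s=silhouettes(n,q)
        for k in s[:2]:
            P,col,uv=cloud(c,k["region"])
            if len(P): print(q,round(k["conf"],2),k["xy"],len(P),"med",np.median(P,0).round(3),"lo",np.percentile(P,2,axis=0).round(3),"hi",np.percentile(P,98,axis=0).round(3))
            if q in("wheel","fan_motor") and k is s[0]: np.savez(f"{n}_{q}.npz",P=P,col=col,uv=uv)
    np.savez(f"{n}_cap.npz",**c)
c=np.load("side_cap.npz"); 
im=cv2.resize(c["image"][220:370,240:440],None,fx=4,fy=4,interpolation=cv2.INTER_CUBIC); cv2.imwrite("pics/side1.png",im)
E
```

```text
side cam [-0.09372165 -0.7671967   1.07085843]
wheel 0.86 [343.2, 274.3] 2086 med [ 0.487 -0.133  0.149] lo [ 0.476 -0.183  0.059] hi [ 0.527 -0.044  0.195]
wheel 0.42 [223.0, 193.3] 140 med [0.523 0.482 0.009] lo [0.463 0.466 0.003] hi [0.603 0.494 0.014]
fan_motor 0.93 [306.3, 304.2] 6204 med [ 0.378 -0.116  0.114] lo [ 0.273 -0.18   0.007] hi [ 0.522 -0.044  0.193]
mark 0.85 [345.2, 275.5] 2217 med [ 0.487 -0.13   0.146] lo [ 0.476 -0.183  0.002] hi [ 0.62  -0.028  0.195]
mark 0.4 [228.8, 189.5] 323 med [0.532 0.482 0.008] lo [ 0.447  0.454 -0.   ] hi [0.618 0.506 0.014]
tape_roll 0.76 [388.0, 303.1] 589 med [ 0.633 -0.159  0.02 ] lo [ 0.588 -0.197  0.   ] hi [ 0.673 -0.114  0.03 ]
capacitor 0.71 [347.4, 345.7] 485 med [ 0.413 -0.231  0.052] lo [ 0.4   -0.243  0.001] hi [ 0.469 -0.19   0.072]
screwdriver_grip 0.79 [279.8, 271.3] 379 med [0.44  0.07  0.022] lo [ 0.386  0.062 -0.   ] hi [0.514 0.09  0.03 ]
scene cam [1.28534674 0.33307325 1.06432056]
wheel 0.6 [276.1, 208.0] 1439 med [ 0.506 -0.131  0.117] lo [ 0.441 -0.183  0.002] hi [ 0.629 -0.034  0.23 ]
wheel 0.22 [147.0, 256.6] 1722 med [ 0.706 -0.413  0.034] lo [ 0.63  -0.469  0.001] hi [ 0.767 -0.373  0.042]
fan_motor 0.69 [298.3, 200.6] 2140 med [ 0.49  -0.104  0.062] lo [ 0.292 -0.184  0.002] hi [ 0.531 -0.037  0.195]
tape_roll 0.73 [257.6, 281.7] 617 med [ 0.637 -0.152  0.02 ] lo [ 0.592 -0.195  0.002] hi [ 0.677 -0.112  0.028]
tape_roll 0.62 [530.0, 335.9] 622 med [0.539 0.481 0.007] lo [ 0.448  0.455 -0.001] hi [0.619 0.501 0.011]
capacitor 0.6 [262.9, 194.1] 82 med [ 0.431 -0.227  0.063] lo [ 0.408 -0.243  0.003] hi [ 0.505 -0.17   0.102]
screwdriver_grip 0.67 [369.4, 249.9] 503 med [0.451 0.073 0.019] lo [ 0.388  0.055 -0.002] hi [0.575 0.087 0.028]
```

View pics/side1.png

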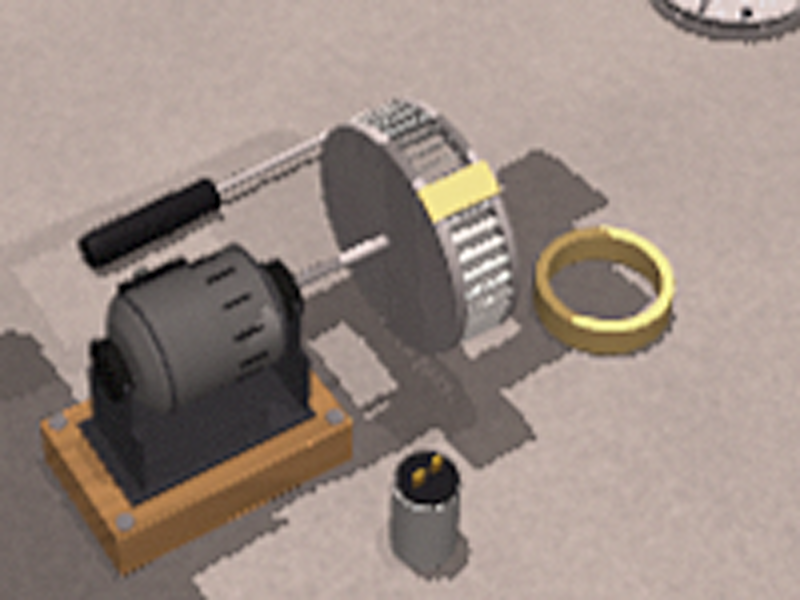

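```bash
python3 - <<'E'
from h import *
from scipy.optimize import least_squares
c=dict(np.load("side_cap.npz")); d=np.load("side_wheel.npz")
P=d["P"];P=P[(P[:,2]>.04)&(P[:,0]<.56)]
col=d["col"]
c2=dict(np.load("scene_cap.npz")); P2,col2,_=cloud(c2); m=(abs(P2[:,0]-.5)<.06)&(abs(P2[:,1]+.11)<.1)&(P2[:,2]>.03)&(P2[:,2]<.2); P2=P2[m]
A=np.r_[P,P2]
def dist(p,A):
    cx,cy,th=p; ax=np.array([np.cos(th),np.sin(th),0]); q=A-[cx,cy,.12]; s=q@ax; r=np.linalg.norm(q-np.outer(s,ax),axis=1)
    # distance to cylinder outer surface / back plate / front plane ring
    d1=np.hypot(r-.075,np.maximum(abs(s)-.0225,0)); d2=np.hypot(s+.0225,np.maximum(r-.075,0)); d3=np.hypot(s-.0225,np.maximum(abs(r-.0685)-.0065,0))
    return np.minimum(np.minimum(d1,d2),d3)
for X in (P,P2,A):
  for x0 in [.495,.505]:
    r=least_squares(dist,[x0,-.113,0.],args=(X,),loss="soft_l1",f_scale=.002); print(len(X),r.x,r.cost/len(X),np.median(r.fun))
# motor axis
m=np.load("side_fan_motor.npz")["P"]; m=m[(m[:,2]>.125)&(m[:,0]<.44)]
print(np.percentile(m,[2,50,98],axis=0))
E
```

```text
2062 [ 0.50591015 -0.10808825 -0.1078626 ] 1.875645288445681e-06 0.001049717711189578
2062 [ 0.50591015 -0.10808824 -0.10786273] 1.875645288417266e-06 0.0010497266253932831
1399 [ 0.50745066 -0.10872836 -0.1342347 ] 5.829903230799672e-06 0.0034524909666687094
1399 [ 0.50745066 -0.10872837 -0.13423471] 5.829903230800738e-06 0.003452490534144006
3461 [ 0.50600304 -0.10833104 -0.10896422] 3.502439212569953e-06 0.0015663445616385663
3461 [ 0.50600126 -0.10833813 -0.10904232] 3.5024352661340658e-06 0.0015663895645172954
[[ 0.29607783 -0.13018455  0.12594514]
 [ 0.34738906 -0.1060812   0.1467353 ]
 [ 0.41129967 -0.04965652  0.15915772]]
```

```bash
cat >> h.py <<'E'
from scipy.spatial.transform import Rotation as Ro
C=np.array([.506,-.1083,.12]); TH=-.109
X=np.array([np.cos(TH),np.sin(TH),0]); Y=np.array([-np.sin(TH),np.cos(TH),0]); Z=np.array([0,0,1.])
def e(a): return -np.sin(a)*Y+np.cos(a)*Z
def pose(deg,rg=.0685,sx=1):
    a=np.radians(deg); z=-e(a); x=sx*X; R=np.c_[x,np.cross(z,x),z]
    return C+e(a)*(rg-.019), Ro.from_matrix(R).as_quat()
def markang(name,c=None,save=None):
    c=c or capture(name); P,col,uv=cloud(c)
    q=P-C; s=q@X; y=q@Y; r=np.hypot(y,q[:,2])
    hsv=cv2.cvtColor(col[None].astype(np.uint8),cv2.COLOR_BGR2HSV)[0]
    m=(abs(s)<.032)&(r>.056)&(r<.083)&(hsv[:,0]>18)&(hsv[:,0]<36)&(hsv[:,1]>75)
    if m.sum()<5: return None
    a=np.degrees(np.arctan2(-y[m],q[m,2])); a0=np.median(a); b=(a-a0+180)%360-180
    return round(float(a0+np.mean(b)),1), int(m.sum()), np.percentile(b,[3,97]).round(0).tolist(), s[m].min().round(3), s[m].max().round(3)
E
python3 - <<'E'
from h import *
for n in("side","scene"): print(n,markang(n,dict(np.load(n+"_cap.npz"))),markang(n))
lim=np.array([[-2.97,2.97],[-1.01,2.36],[.21,2.38],[-.96,4.11],[.2,2.71],[-2.98,2.98]])
for sx in(1,-1):
  for a in range(-75,76,15):
    for rg in (.0685,.16):
        p,o=pose(a,rg,sx); q=inverse_kinematics(p,o); print(sx,a,rg,None if q is None else np.round(q,2))
E
```

```text
side (32.2, 171, [-7.0, 7.0], np.float64(-0.024), np.float64(0.024)) (32.0, 169, [-7.0, 7.0], np.float64(-0.024), np.float64(0.024))
scene (31.9, 101, [-7.0, 8.0], np.float64(-0.024), np.float64(0.025)) (30.4, 95, [-7.0, 9.0], np.float64(-0.023), np.float64(0.025))
1 -75 0.0685 None
1 -75 0.16 [ 0.51  0.89  1.52 -0.93  1.76  0.98]
1 -60 0.0685 [ 0.33  0.7   1.7  -0.91  1.45  0.91]
1 -60 0.16 [ 0.45  0.68  1.58 -0.83  1.61  0.85]
1 -45 0.0685 [ 0.23  0.54  1.74 -0.77  1.28  0.73]
1 -45 0.16 [ 0.33  0.48  1.62 -0.7   1.47  0.67]
1 -30 0.0685 [ 0.07  0.4   1.76 -0.57  1.15  0.46]
1 -30 0.16 [ 0.15  0.33  1.65 -0.52  1.35  0.42]
1 -15 0.0685 [-0.13  0.32  1.77 -0.3   1.07  0.13]
1 -15 0.16 [-0.08  0.23  1.65 -0.27  1.28  0.11]
1 0 0.0685 [-0.34  0.3   1.75 -0.    1.09 -0.24]
1 0 0.16 [-0.34  0.2   1.63 -0.    1.3  -0.24]
1 15 0.0685 [-0.55  0.35  1.72  0.25  1.2  -0.54]
1 15 0.16 [-0.58  0.27  1.6   0.24  1.41 -0.53]
1 30 0.0685 [-0.71  0.45  1.67  0.44  1.35 -0.77]
1 30 0.16 [-0.77  0.39  1.54  0.41  1.55 -0.74]
1 45 0.0685 [-0.83  0.59  1.62  0.56  1.52 -0.92]
1 45 0.16 [-0.9   0.56  1
[... 527 characters left out ...]
.57  1.15 -2.68]
-1 -30 0.16 [ 0.15  0.33  1.65 -0.52  1.35 -2.72]
-1 -15 0.0685 None
-1 -15 0.16 None
-1 0 0.0685 [-0.34  0.3   1.75 -0.    1.09  2.91]
-1 0 0.16 [-0.34  0.2   1.63 -0.    1.3   2.91]
-1 15 0.0685 [-0.55  0.35  1.72  0.25  1.2   2.6 ]
-1 15 0.16 [-0.58  0.27  1.6   0.24  1.41  2.61]
-1 30 0.0685 [-0.71  0.45  1.67  0.44  1.35  2.37]
-1 30 0.16 [-0.77  0.39  1.54  0.41  1.55  2.4 ]
-1 45 0.0685 [-0.83  0.59  1.62  0.56  1.52  2.22]
-1 45 0.16 [-0.9   0.56  1.48  0.53  1.7   2.26]
-1 60 0.0685 [-0.9   0.76  1.55  0.66  1.69  2.12]
-1 60 0.16 [-0.98  0.75  1.4   0.62  1.85  2.17]
-1 75 0.0685 [-0.95  0.93  1.49  0.74  1.85  2.05]
-1 75 0.16 [-1.02  0.95  1.32  0.7   2.    2.11]
```

```bash
python3 - <<'E'
from h import *
t=current_clock()
p,o=pose(-45,.17); move_ptp(p,o); print(current_clock()-t)
p,o=pose(-45,.0685); servo_line(p,o,rate=.15); print(current_clock()-t, current_force())
c=capture("side"); cv2.imwrite("pics/side2.png",c["image"][150:450,200:500]); print(markang("side",c))
c=capture("scene"); cv2.imwrite("pics/scene2.png",c["image"][100:340,180:440])
E
```

```text
0.7749999999999999
1.6 [0.47769309 0.98852558 0.1117297 ]
(32.2, 168, [-7.0, 7.0], np.float64(-0.024), np.float64(0.023))
```

View pics/side2.png

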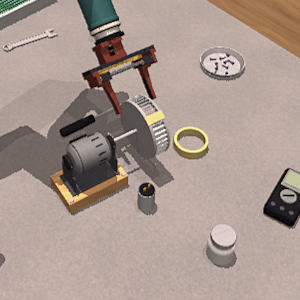

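View pics/scene2.png

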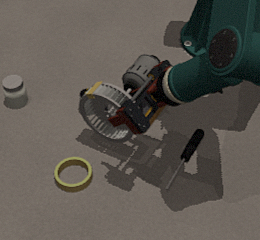

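The fingers straddle the rim on the +y side and the wheel has not moved, with the mark still at about 32°. I'll grip and swing it.

```bash
cat >> h.py <<'E'
def swing(a0,a1,rate=.045,step=15):
    n=int(np.ceil(abs(a1-a0)/step))
    for a in np.linspace(a0,a1,n+1)[1:]:
        p,o=pose(a); servo_line(p,o,rate=rate)
E
python3 - <<'E'
from h import *
t=current_clock()
move_gripper(0.0); print("grip",current_finger_gap(),current_force(),current_clock())
c=capture("side"); print(markang("side",c))
swing(-45,0); print(current_force(),current_clock(),current_finger_gap()); print(markang("side"))
swing(0,45); print(current_force(),current_clock()); print(markang("side"),markang("scene"))
E
```

```text
grip 0.04447389267220271 [-2.84102494  3.93568366  1.82340274] 3.8333
(32.1, 166, [-7.0, 7.0], np.float64(-0.024), np.float64(0.024))
[-5.17522157  2.63517308 13.32479289] 5.1917 0.04468508688981929
(75.7, 107, [-7.0, 8.0], np.float64(-0.023), np.float64(0.022))
[-7.14465966 -7.35664281  7.7947831 ] 6.5417
None (119.7, 64, [-8.0, 7.0], np.float64(-0.017), np.float64(0.026))
```

```bash
python3 - <<'E'
from h import *
move_gripper(0.088); print("rel",current_finger_gap(),current_clock())
for i in range(14):
    print(round(current_clock(),2),markang("side"),markang("scene"))
    if i>3: sleep(.1)
print(current_force())
c=capture("side"); cv2.imwrite("pics/side3.png",cv2.resize(c["image"][200:400,230:460],None,fx=3,fy=3))
E
```

```text
rel 0.08795501974328547 7.4583
7.46 (54.3, 7, [-8.0, 3.0], np.float64(-0.009), np.float64(-0.004)) (48.0, 51, [-8.0, 11.0], np.float64(-0.022), np.float64(0.025))
7.56 (49.7, 11, [-7.0, 7.0], np.float64(-0.008), np.float64(-0.005)) (46.2, 65, [-8.0, 11.0], np.float64(-0.024), np.float64(0.025))
7.66 (47.9, 8, [-4.0, 6.0], np.float64(-0.009), np.float64(-0.004)) (45.2, 76, [-8.0, 10.0], np.float64(-0.022), np.float64(0.025))
7.76 (47.0, 5, [-4.0, 5.0], np.float64(-0.009), np.float64(-0.005)) (43.3, 75, [-7.0, 10.0], np.float64(-0.022), np.float64(0.025))
7.86 (46.4, 5, [-4.0, 3.0], np.float64(-0.01), np.float64(-0.005)) (42.1, 77, [-7.0, 9.0], np.float64(-0.022), np.float64(0.025))
8.06 None (41.8, 82, [-9.0, 9.0], np.float64(-0.023), np.float64(0.026))
8.26 None (41.2, 83, [-7.0, 9.0], np.float64(-0.026), np.float64(0.025))
8.46 None (41.7, 83, [-6.0, 9.0], np.float64(-0.023), np.float64(0.024))
8.66 None (41.8, 83, [-6.0, 10.0], np.float64(-0.021), np.float64(0.025))
8.86 None (41.8, 84, [-7.0, 9.0], np.float64(-0.022), np.float64(0.025))
9.06 None (41.1, 82, [-8.0, 10.0], np.float64(-0.023), np.float64(0.026))
9.26 None (41.7, 81, [-7.0, 10.0], np.float64(-0.021), np.float64(0.025))
9.46 None (41.4, 83, [-7.0, 10.0], np.float64(-0.023), np.float64(0.026))
9.66 None (42.2, 83, [-8.0, 8.0], np.float64(-0.024), np.float64(0.025))
[0.31019614 0.15446252 1.33707011]
```

View pics/side3.png

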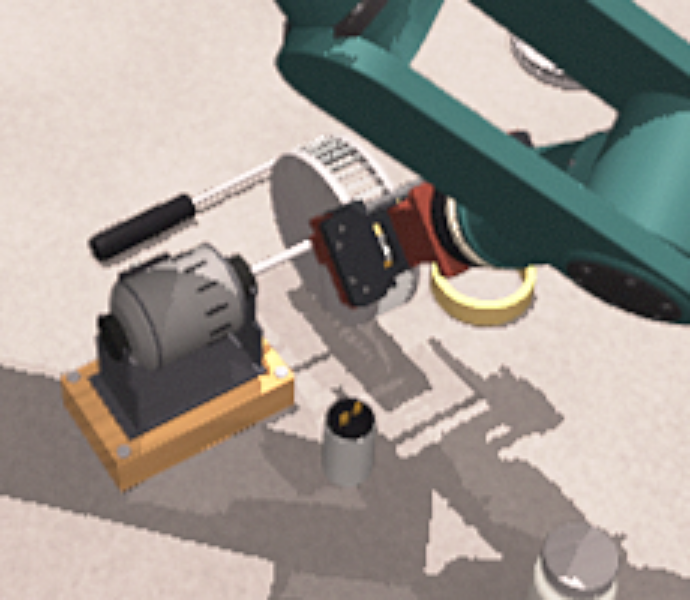

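```bash
python3 - <<'E'
from h import *
move_gripper(0.0); print("grip",current_finger_gap(),current_force(),current_clock(),markang("scene"))
swing(45,-48,rate=.05); print(current_force(),current_clock(),current_finger_gap()); print(markang("side"),markang("scene"))
move_gripper(0.088); print("rel",current_finger_gap(),current_clock())
for i in range(12):
    print(round(current_clock(),2),markang("side"),markang("scene"))
    if i>3: sleep(.1)
print(current_force())
E
```

```text
grip 0.04511098482899223 [-5.22323382 -1.72862247  1.94104517] 10.6417 (40.8, 56, [-6.0, 12.0], np.float64(-0.025), np.float64(0.024))
[-5.83560147 -9.29690487 -9.07251413] 13.425 0.044569743192438886
(-43.6, 9, [-8.0, 4.0], np.float64(-0.02), np.float64(0.021)) None
rel 0.08752773555984553 14.3417
14.34 (-3.2, 121, [-7.0, 7.0], np.float64(-0.024), np.float64(0.025)) (-1.8, 157, [-7.0, 8.0], np.float64(-0.025), np.float64(0.025))
14.44 (-1.6, 123, [-9.0, 7.0], np.float64(-0.024), np.float64(0.023)) (-0.2, 158, [-7.0, 8.0], np.float64(-0.027), np.float64(0.024))
14.54 (-0.3, 125, [-7.0, 7.0], np.float64(-0.024), np.float64(0.024)) (0.7, 161, [-7.0, 7.0], np.float64(-0.025), np.float64(0.025))
14.64 (0.4, 127, [-8.0, 7.0], np.float64(-0.024), np.float64(0.023)) (1.1, 152, [-7.0, 8.0], np.float64(-0.025), np.float64(0.024))
14.74 (0.7, 126, [-7.0, 7.0], np.float64(-0.024), np.float64(0.023)) (1.6, 156, [-7.0, 7.0], np.float64(-0.024), np.float64(0.025))
14.94 (1.0, 129, [-7.0, 6.0], np.float64(-0.024), np.float64(0.023)) (1.4, 150, [-7.0, 8.0], np.float64(-0.024), np.float64(0.025))
15.14 (1.0, 128, [-8.0, 7.0], np.float64(-0.024), np.float64(0.022)) (1.6, 154, [-7.0, 9.0], np.float64(-0.024), np.float64(0.025))
15.34 (0.9, 129, [-7.0, 7.0], np.float64(-0.023), np.float64(0.023)) (1.5, 155, [-7.0, 8.0], np.float64(-0.024), np.float64(0.027))
15.54 (0.9, 126, [-7.0, 7.0], np.float64(-0.023), np.float64(0.023)) (1.5, 156, [-7.0, 7.0], np.float64(-0.026), np.float64(0.026))
15.74 (1.2, 128, [-8.0, 7.0], np.float64(-0.025), np.float64(0.022)) (1.6, 152, [-7.0, 8.0], np.float64(-0.024), np.float64(0.026))
15.94 (1.0, 127, [-7.0, 6.0], np.float64(-0.024), np.float64(0.023)) (1.5, 155, [-7.0, 7.0], np.float64(-0.025), np.float64(0.025))
16.14 (1.1, 128, [-7.0, 7.0], np.float64(-0.025), np.float64(0.022)) (1.4, 154, [-7.0, 8.0], np.float64(-0.024), np.float64(0.026))
[-0.02129716 -0.10542045  0.27609331]
```

```bash
python3 - <<'E'
from h import *
move_gripper(0.0); print("grip",current_finger_gap(),current_force(),markang("side"))
swing(-48,-27.6,rate=.04,step=11); sleep(.5)
print(current_force(),current_finger_gap(),current_clock(),markang("side"),markang("scene"))
c=capture("side"); cv2.imwrite("pics/side4.png",cv2.resize(c["image"][200:400,230:460],None,fx=3,fy=3))
E
```

```text
grip 0.04489398382907192 [-4.35613532  3.21136376  2.43269371] (1.2, 127, [-8.0, 7.0], np.float64(-0.025), np.float64(0.023))
[-4.4127329   2.72048454  8.1810938 ] 0.04494112233734223 18.3583 (20.9, 156, [-7.0, 6.0], np.float64(-0.024), np.float64(0.023)) (20.7, 124, [-7.0, 8.0], np.float64(-0.024), np.float64(0.025))
```

View pics/side4.png

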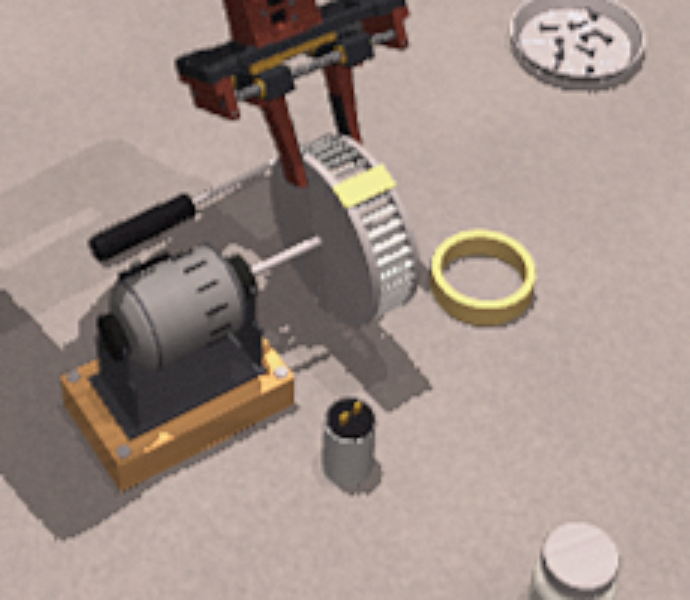

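```bash
python3 -c "
from bench import *
close_job(); print(current_clock())"
```

```text
the job is handed in; nothing more can be done
the job is handed in; nothing more can be done
```

I found the wheel's balance point and handed the job in with the wheel gripped there by its rim, at about 18.4 s on the clock. No verdict is reported.

- **Finding the heavy side:** I turned the wheel about 89° one way and let it go, and the mark came to rest at about 42°. The swing the other way came to rest at about 1.2°. The middle, about 21.5°, is the balance, so the bearing drag stops it roughly 20° short on each side.
- **Final position:** I turned the wheel until the mark read 20.9° in the side camera and 20.7° in the scene camera, so the heavy side should be straight down to within about 1–2°.
- **Grip and surroundings:** the finger opening reads 44.9 mm on the 45 mm wide rim. The gripper closes with about 30 N. In the last side picture the screwdriver, capacitor and tape roll lie where they did; I did not check the other bystanders again.
- **Weaker check:** the first resting angle came only from the scene camera with the mark partly hidden, because the arm blocked the side view. It could be off by a degree or two, which would shift the result by about half that.

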